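# Find the full tin of sleeves by hefting

## Robot

A 6-joint arm with a two-finger parallel gripper is mounted at the origin on the work surface. World frame = base frame: x ahead of the robot, y to its left, z up, the work surface at z = 0. Lengths are in m, angles in rad, forces in N, time in s.
With the tool pointing down it reaches from about 0.35 to 0.775 m from the base axis. Payload 7.3 kg.
Tool frame: the origin (TCP) lies at the very end of the fingers, on their centre line; the grasp point (between the pads) lies 19 mm behind it (grip_depth is the distance from the TCP to the grasp point, in m); z points along the fingers, y is the direction in which the jaws open and shut (so a half turn about z gives the same grasp; the last joint's range is limited). The gripper opens to 92 mm and grips with 3 to 60 N. Pads are 19 mm wide; open, the fingers measure 130 mm over their backs; the gripper's body (75 mm by 190 mm) begins 47 mm behind the grasp point.
Start: joints at [1.079, 0.342, 1.524, -0, 1.275, -0.146], TCP at [0.178, 0.494, 0.227] pointing down, gripper open.
Joint ranges: [-2.53, 2.53], [-0.77, 2.02], [0.04, 2.7], [-1, 4.14], [0.28, 2.66], [-3.11, 3.11]. Speed limits (rad/s): [2.57, 2.57, 3.14, 3.14, 3.14, 3.14].

## Interface

Orientations are given as a unit quaternion [w, x, y, z].
In Python, from station import read_state, grab_frame, job_done, masks_of, grip_depth gives the robot as it stands.
- The arm moves only by the tool jog_arm, never from a script. Its argument "steps" is a list of rows, each a list of 6 numbers: the shift along the tool's x, y, z in mm, then the turn, a rotation vector about the tool's x, y, z in degrees. A call has 1 to 8 rows; each row is the pose to reach, as a shift and turn from the pose commanded when the call began, along the tool's axes at that moment; what a row does not reach only later rows make up. A row lasts 1/12 s, in which the tool goes at most 41.7 mm and 7.16 degrees, less where a joint would pass 70% of its speed; a pose out of reach is approached as far as the arm can. A call with a gripper value outside its range is refused whole. "jaw" is the closure, from -1 (fully open) to 1 (shut), so that 0 is half open, set as the call begins (left out, the last holds). The fingers move at their own pace and stop on an object; "grip_force" is the grip in N (left out, the last holds). Time passes only in rows, so rows that repeat a pose let the fingers close. It gives the time, the measured TCP pose, the force and the opening at its end, in the units of the state.
- read_state(): the state, without advancing time (a new reading comes with each control period).
- grab_frame(name): name is "scene" or "top" or "wrist"; returns a dict with "color" (420x560x3 uint8, red, green, blue), "range_z" (420x560 float32, m along the optical axis (not along the pixel's ray), 0 where there is no reading), "camera_matrix" (3x3 intrinsics, pixels), "rvec" (rotation vector, rad) and "tvec" (3), from world to camera coordinates, as OpenCV has them. Camera axes: x right, y down, z forward; pixel columns grow to the right and rows downward; lengths in m; the calibration is good to about 2 mm. A picture is of the moment at which its call begins.
- job_done(): hands the job in, once; it reports no verdict.
Trained networks look in the newest picture that a camera, given by its name, has taken for a name from the list of things; names that differ only in an ending like _2 or _b are one class to them, and where a whole thing is asked for, a point or a joint stands for the part that bears it (a point fixed in the world has none). Each returns a list of dicts, best first, with "conf" (0 to 1); they miss things now and then, are a little off and sometimes report something else, mostly with a low value. They report only what shows in the picture. A call takes as long as a camera call.
- masks_of(thing, camera): "mask" (420x560 bool, what is visible of it) and "xy" ([column, row] in pixels, amid what is visible of it).
The state is a dict: "clock": time; "q": joint angles; "joint_vel": joint speeds; "tau": joint torques, N m; "eef_pos": TCP position; "ee_rot": TCP orientation; "force": force on the tool from outside, world axes, zero at the start; "moment": the same for the moment, N m; "grip_width": finger opening in m.
Only numpy, scipy, OpenCV 4.12 (cv2) and the standard library are available. Lean on these libraries where they do the work, as an engineer would, in place of code of your own. Each camera call takes 0.05 s, during which the arm holds its last target.

## Task

Pull open the top drawer of the grey and blue drawer unit: in it stand three identical closed tins of turned sleeves, of which one is still full and so clearly the heaviest. Heft them to find the full one, and finish while holding it up for the inspector, upright and still in the gripper, its underside at least 5 cm higher than the top of the unit. Leave the other two tins standing in the drawer, never drop or tip over a tin, and leave the sleeve and the V-block beside the unit where they are.

Things in the scene. Friction and masses are not known exactly. Their poses are not given: they have to be found in the camera images.
- chest: steel bench drawer unit, fixed to the bench: 420 wide (y), 260 deep (x), 147 mm high, grey shell with two blue drawer fronts one above the other (the top front 82 mm high, the low one 41 mm; the low drawer is not needed). Origin: centre of its underside; its front face is at x = -130 mm in its frame and looks along its -x, z up. The drawers slide along its -x
- chest_top (a point): centre of the unit's top face, 147 mm above the bench; axes as the unit's
- top_drawer (a joint): how far the top drawer is out, in m: 0 shut, 0.14 fully out at its stop; it may start up to 0.02 ajar. Runs on slides with about 2 N of friction and stays where it is left
- drawer_pull (a point): middle of the top drawer's bar handle, at the bar's centre line; it moves with the drawer. A round steel bar 10 mm thick and 120 mm long that runs along the unit's y, its centre line 42 mm in front of the drawer front and 30 mm below the unit's top, free from above, with an arm back to the front at each end
- drawer_floor (a point): point on the top drawer's inner floor (rubber mat, 64 mm above the bench); moves with the drawer; axes as the unit's. Inside: 390 mm wide (y), from 98 mm ahead of the point (-x, drawer front) to 120 mm behind it; side walls 39 mm high, front 76 mm. Shut, the tins stand under the unit's top, in a row along y about 112 mm apart; fully out, their centres are about 50 to 81 mm before the unit's face
- tin_left: closed square slip-lid tin 52 x 52 x 70 mm high, bare metal, green lid (top 20 mm, flush), flat sides, bears a 40 N grip. Origin: centre of its underside; z up, x and y square to its sides. Its pack of sleeves can shift 2 mm inside. The full tin weighs 0.55 to 0.70 kg, the other two 0.24 to 0.34 kg each; which is full varies. This one stands at the robot's left (+y) end of the row
- tin_middle: closed square slip-lid tin 52 x 52 x 70 mm high, bare metal, green lid (top 20 mm, flush), flat sides, bears a 40 N grip. Origin: centre of its underside; z up, x and y square to its sides. Its pack of sleeves can shift 2 mm inside. The full tin weighs 0.55 to 0.70 kg, the other two 0.24 to 0.34 kg each; which is full varies. This one stands in the middle of the row
- tin_right: closed square slip-lid tin 52 x 52 x 70 mm high, bare metal, green lid (top 20 mm, flush), flat sides, bears a 40 N grip. Origin: centre of its underside; z up, x and y square to its sides. Its pack of sleeves can shift 2 mm inside. The full tin weighs 0.55 to 0.70 kg, the other two 0.24 to 0.34 kg each; which is full varies. This one stands at the robot's right (-y) end of the row
- sleeve: bystander: bright turned sleeve, 28 mm across and 80 mm high, standing on the bench left (+y) of the drawer; origin: centre of its underside
- v_block: bystander: dark steel V-block, 60 x 48 x 42 mm, on the bench right (-y) of the drawer; origin: centre of its underside

How it is judged:
On the way, in this order (a step that is already met when the one before it is completed fails the run):
1. the top drawer is pulled at least 80 mm out (value of joint top_drawer above 0.08 m), for 0.1 s.
2. a tin is lifted off the drawer floor in the gripper (((z of tin_left in the frame of drawer_floor above 0.008 m and contact force between tin_left and the fingers above 1 N and contact force between tin_left and chest below 0.1 N) or (z of tin_middle in the frame of drawer_floor above 0.008 m and contact force between tin_middle and the fingers above 1 N and contact force between tin_middle and chest below 0.1 N) or (z of tin_right in the frame of drawer_floor above 0.008 m and contact force between tin_right and the fingers above 1 N and contact force between tin_right and chest below 0.1 N))), for 0.2 s.
At the end, for the whole second after the job is handed in: The heaviest tin is held by the fingers, upright (0.25 rad) and still (30 mm/s), its underside at least 50 mm above the unit's top; the other two stand upright (0.12 rad) on the top drawer's floor, let go (each presses on it with under 4.4 N, which only the light ones do) (((z of tin_left in the frame of chest_top above 0.05 m and angle between tin_left's own z axis and vertical below 0.25 rad and linear speed of tin_left below 0.03 m/s and contact force between tin_left and the fingers above 2 N and contact force between tin_left and chest below 0.1 N and (z of tin_middle in the frame of drawer_floor between -0.005 and 0.008 m and angle between tin_middle's own z axis and vertical below 0.12 rad and contact force between tin_middle and the fingers below 0.1 N and contact force between tin_middle and chest between 1 and 4.4 N) and (z of tin_right in the frame of drawer_floor between -0.005 and 0.008 m and angle between tin_right's own z axis and vertical below 0.12 rad and contact force between tin_right and the fingers below 0.1 N and contact force between tin_right and chest between 1 and 4.4 N)) or (z of tin_middle in the frame of chest_top above 0.05 m and angle between tin_middle's own z axis and vertical below 0.25 rad and linear speed of tin_middle below 0.03 m/s and contact force between tin_middle and the fingers above 2 N and contact force between tin_middle and chest below 0.1 N and (z of tin_left in the frame of drawer_floor between -0.005 and 0.008 m and angle between tin_left's own z axis and vertical below 0.12 rad and contact force between tin_left and the fingers below 0.1 N and contact force between tin_left and chest between 1 and 4.4 N) and (z of tin_right in the frame of drawer_floor between -0.005 and 0.008 m and angle between tin_right's own z axis and vertical below 0.12 rad and contact force between tin_right and the fingers below 0.1 N and contact force between tin_right and chest between 1 and 4.4 N)) or (z of tin_right in the frame of chest_top above 0.05 m and angle between tin_right's own z axis and vertical below 0.25 rad and linear speed of tin_right below 0.03 m/s and contact force between tin_right and the fingers above 2 N and contact force between tin_right and chest below 0.1 N and (z of tin_left in the frame of drawer_floor between -0.005 and 0.008 m and angle between tin_left's own z axis and vertical below 0.12 rad and contact force between tin_left and the fingers below 0.1 N and contact force between tin_left and chest between 1 and 4.4 N) and (z of tin_middle in the frame of drawer_floor between -0.005 and 0.008 m and angle between tin_middle's own z axis and vertical below 0.12 rad and contact force between tin_middle and the fingers below 0.1 N and contact force between tin_middle and chest between 1 and 4.4 N)))); the arm keeps its last pose, push and grip.
It fails at once if the turned sleeve is moved more than 15 mm or tipped (distance of sleeve from where it was at the start of the episode above 0.015 m or angle between sleeve's own z axis and vertical above 0.3 rad).
It fails at once if the V-block is moved more than 15 mm or tipped (distance of v_block from where it was at the start of the episode above 0.015 m or angle between v_block's own z axis and vertical above 0.3 rad).
It fails at once if a tin is tipped over (more than 0.7 rad) (angle between any of tin_left, tin_middle, tin_right's own z axis and vertical above 0.7 rad).
It fails at once if a tin is dropped (falls freely faster than 0.6 m/s) ((linear speed of tin_left above 0.6 m/s and contact force between tin_left and the fingers below 0.05 N and contact force between tin_left and chest below 0.05 N) or (linear speed of tin_middle above 0.6 m/s and contact force between tin_middle and the fingers below 0.05 N and contact force between tin_middle and chest below 0.05 N) or (linear speed of tin_right above 0.6 m/s and contact force between tin_right and the fingers below 0.05 N and contact force between tin_right and chest below 0.05 N)).
It also fails if it takes over 72 s, if anything falls off the work surface, if the arm or the gripper's body presses on something with over 40 N, if the wrist force passes 120 N, or if a joint passes its speed limit or range.

## Working session

There is one attempt and no reset: what is moved stays moved. The work goes in short steps, Python scripts to look and compute and a tool call to move; the robot and the scene stay as the last step left them, time stands still between calls to the robot, and variables do not carry over. Pictures are saved under pics/ and viewed, and the job is handed in when it is done.

Besides the shell and the picture viewer there is one more tool, called after ">>>" as name(argument=value, ...) on one line, values as JSON. jog_arm: Moves the arm, as the interface text tells. Its arguments: {"type":"object","properties":{"steps":{"type":"array"},"jaw":{"type":"number"},"grip_force":{"type":"number"}},"required":["steps"]}

```bash
ls; mkdir -p pics; cat > h.py <<'E'
import numpy as np, cv2
from station import *
def cam(f):
    R,_=cv2.Rodrigues(np.array(f["rvec"],float)); return np.array(f["camera_matrix"],float),R,np.array(f["tvec"],float).ravel()
def cloud(f):
    K,R,t=cam(f); z=f["range_z"]; v,u=np.indices(z.shape)
    p=np.stack([(u-K[0,2])/K[0,0]*z,(v-K[1,2])/K[1,1]*z,z],-1)
    return (p-t)@R
def save(f,n): cv2.imwrite("pics/"+n+".png",cv2.cvtColor(f["color"],cv2.COLOR_RGB2BGR))
E
python3 - <<'E'
from h import *
s=read_state(); print({k:np.round(v,4).tolist() for k,v in s.items()}); print(grip_depth)
for c in ("scene","top"):
    f=grab_frame(c); save(f,c+"0"); P=cloud(f); ok=f["range_z"]>0
    for n in ("chest","drawer_pull","top_drawer","sleeve","v_block","tin_left","tin_middle"):
        for m in masks_of(n,c)[:2]:
            q=P[m["mask"]&ok]; print(c,n,round(m["conf"],2),np.round(m["xy"]),m["mask"].sum(),np.round(np.median(q,0),3),np.round(np.percentile(q,2,axis=0),3),np.round(np.percentile(q,98,axis=0),3))
E
```

```text
pics
{'clock': 0.0, 'q': [1.079, 0.3427, 1.525, -0.0, 1.2754, -0.146], 'joint_vel': [0.0009, 0.0008, -0.0015, -0.0015, 0.0019, -0.0008], 'tau': [0.001, -43.124, -24.422, 0.0718, 0.0559, -0.0001], 'eef_pos': [0.1777, 0.4936, 0.226], 'ee_rot': [-0.0002, 0.172, 0.9851, -0.0007], 'force': [-0.4395, -0.3448, -0.7744], 'moment': [0.0196, 0.0118, -0.0102], 'grip_width': 0.092}
0.0188
scene chest 0.65 [260. 191.] 14806 [0.715 0.005 0.148] [ 0.569 -0.284  0.016] [0.861 0.131 0.151]
scene drawer_pull 0.66 [310. 179.] 1123 [ 0.582 -0.065  0.138] [ 0.541 -0.299  0.001] [0.629 0.09  0.148]
scene top_drawer 0.78 [308. 178.] 1082 [ 0.582 -0.069  0.138] [ 0.542 -0.299  0.001] [0.627 0.09  0.146]
scene v_block 0.86 [328. 132.] 327 [ 0.547 -0.406  0.032] [ 0.513 -0.442  0.005] [ 0.581 -0.383  0.045]
top chest 0.78 [332. 195.] 20202 [ 0.718 -0.096  0.148] [ 0.566 -0.295  0.064] [0.868 0.108 0.152]
top drawer_pull 0.9 [334. 249.] 1874 [ 0.59  -0.115  0.137] [ 0.54  -0.305  0.003] [0.633 0.079 0.145]
top top_drawer 0.6 [336. 246.] 1682 [ 0.592 -0.113  0.138] [ 0.54  -0.301  0.061] [0.633 0.078 0.145]
top sleeve 0.53 [215. 252.] 133 [0.569 0.184 0.079] [0.557 0.174 0.001] [0.581 0.199 0.085]
top v_block 0.69 [449. 269.] 550 [ 0.545 -0.414  0.034] [ 0.511 -0.445  0.004] [ 0.579 -0.384  0.046]
top tin_middle 0.61 [336. 247.] 1937 [ 0.59  -0.112  0.137] [ 0.54  -0.304  0.   ] [0.633 0.078 0.145]
```

View pics/scene0.png

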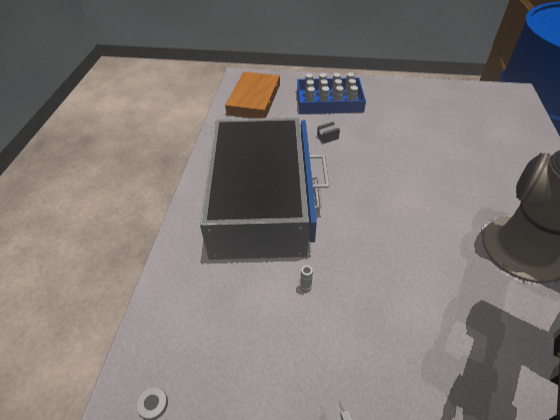

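View pics/top0.png

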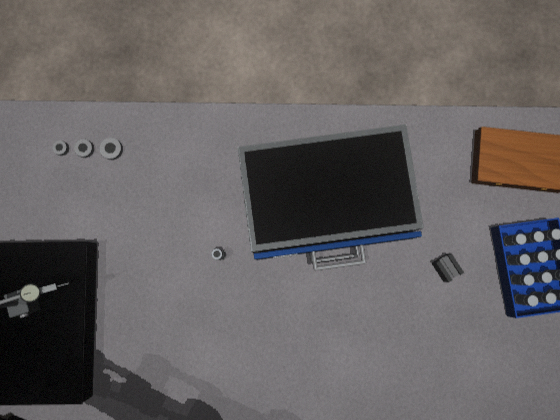

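```bash
python3 - <<'E'
from h import *
for c in ("scene","top"):
    f=grab_frame(c); P=cloud(f); ok=f["range_z"]>0
    # top face
    col=f["color"].astype(int); blue=(col[...,2]-col[...,0]>40)
    m=ok&(abs(P[...,2]-.148)<.008)&(P[...,0]>.5)&(P[...,0]<.95)&~blue
    n,l,st,_=cv2.connectedComponentsWithStats(m.astype(np.uint8)); i=1+st[1:,4].argmax()
    q=P[l==i]; r=cv2.minAreaRect((q[:,:2]*1000).astype(np.float32)); print(c,"top",r,np.round(cv2.boxPoints(r)),np.median(q[:,2]))
    b=ok&(P[...,2]>.1)&(P[...,2]<.13)&(P[...,0]<.62)&(P[...,0]>.45)&(P[...,1]<.12)&(P[...,1]>-.3)
    q=P[b]; print(c,"barcand",len(q))
    b2=b&~blue; q=P[b2]; print("nonblue",len(q),np.round(np.percentile(q,[5,50,95],axis=0),4))
    if len(q)>20:
        a=cv2.fitLine((q*1000).astype(np.float32),cv2.DIST_HUBER,0,.01,.01).ravel(); print(a)
E
```

```text
scene top ((736.2979736328125, -92.27349853515625), (260.8793640136719, 425.8641662597656), 8.458232879638672) [[ 576.   99.]
 [ 639. -322.]
 [ 897. -284.]
 [ 834.  138.]] 0.14845395079728183
scene barcand 476
nonblue 476 [[ 0.5416 -0.1766  0.1031]
 [ 0.5768 -0.0528  0.1202]
 [ 0.6138  0.1012  0.1271]]
[ 1.0825152e-01  9.9387276e-01 -2.2327784e-02  5.7167499e+02
 -3.7445412e+01  1.1864965e+02]
top top ((735.8876953125, -92.57806396484375), (261.5060729980469, 421.03619384765625), 8.630622863769531) [[ 575.   96.]
 [ 638. -320.]
 [ 897. -281.]
 [ 834.  135.]] 0.14810034744422468
top barcand 418
nonblue 417 [[ 0.5392 -0.183   0.114 ]
 [ 0.5552 -0.1146  0.1213]
 [ 0.597   0.0161  0.1269]]
[-2.43623443e-02  9.99685109e-01 -6.02059392e-03  5.54660156e+02
 -1.21155922e+02  1.21479095e+02]
```

The unit is turned by about 8.6°, the sleeve stands at about pixel (218,253) and the V-block at about (447,267) in the top view. The bar handle is in front of the blue front, at about (338,258).

```bash
cat >> h.py <<'E'
YAW=np.deg2rad(8.6); C=np.array([0.736,-0.0925,0.0])
RC=np.array([[np.cos(YAW),-np.sin(YAW),0],[np.sin(YAW),np.cos(YAW),0],[0,0,1]])
def tochest(p): return (p-C)@RC
def toworld(p): return np.asarray(p)@RC.T+C
from scipy.spatial.transform import Rotation as Ro
def toolR(ydir_deg):
    a=np.deg2rad(ydir_deg); y=np.array([np.cos(a),np.sin(a),0]); z=np.array([0,0,-1.]); x=np.cross(y,z)
    return Ro.from_matrix(np.stack([x,y,z],1))
def step(target,ydir,start=None):
    """row from commanded pose (measured if None) to target TCP"""
    s=read_state(); 
    w=s["ee_rot"]; R0=Ro.from_quat([w[1],w[2],w[3],w[0]]); p0=np.array(s["eef_pos"])
    if start is not None: p0=np.array(start[0]); R0=toolR(start[1])
    d=R0.inv().apply(np.array(target)-p0)*1000; r=(R0.inv()*toolR(ydir)).as_rotvec(degrees=True)
    return np.round(np.r_[d,r],1).tolist()
E
python3 - <<'E'
from h import *
for c in ("scene","top"):
    f=grab_frame(c); P=cloud(f); ok=f["range_z"]>0; Q=tochest(P)
    col=f["color"].astype(int); blue=(col[...,2]-col[...,0]>40)&ok&(Q[...,0]<-.09)&(Q[...,0]>-.25)&(abs(Q[...,1])<.22)
    q=Q[blue]; print(c,"blue",len(q),np.round(np.percentile(q,[2,50,98],axis=0),3))
    b=ok&(Q[...,2]>.112)&(Q[...,2]<.135)&(Q[...,0]<-.155)&(Q[...,0]>-.25)&(abs(Q[...,1])<.1)
    q=Q[b]; print("bar",len(q),np.round(np.percentile(q,[2,25,50,75,98],axis=0),4))
    for n,a in (("sleeve",None),("v_block",None)):
        for m in masks_of(n,c)[:1]:
            print(n,np.round(np.median(tochest(P[m["mask"]&ok]),0),3))
print(step(toworld([-.185,0,.25]),8.6))
E
```

```text
scene blue 494 [[-0.147 -0.191  0.138]
 [-0.141  0.039  0.141]
 [-0.135  0.199  0.144]]
bar 195 [[-0.1942 -0.0613  0.1146]
 [-0.19   -0.0539  0.1201]
 [-0.1865  0.005   0.1216]
 [-0.1736  0.0544  0.1228]
 [-0.156   0.065   0.1253]]
sleeve [-0.119  0.311  0.06 ]
v_block [-0.233 -0.28   0.031]
top blue 1001 [[-0.148 -0.194  0.063]
 [-0.141 -0.001  0.14 ]
 [-0.131  0.197  0.145]]
bar 320 [[-0.196  -0.0631  0.1167]
 [-0.1926 -0.0466  0.1198]
 [-0.1889  0.0006  0.1213]
 [-0.1794  0.0488  0.1234]
 [-0.1573  0.0645  0.127 ]]
sleeve [-0.123  0.297  0.079]
v_block [-0.237 -0.29   0.033]
[-561.1, -450.6, -23.3, 0.0, -0.0, 61.6]
```

>>> jog_arm(steps=[[-280,-225,-23,0,0,31],[-561,-451,-23,0,0,61.6],[-561,-451,-23,0,0,61.6],[-561,-451,-23,0,0,61.6],[-561,-451,-23,0,0,61.6],[-561,-451,-23,0,0,61.6],[-561,-451,-23,0,0,61.6],[-561,-451,-23,0,0,61.6]], jaw=0.4, grip_force=15)

```text
clock: 1.87
eef_pos: [0.352, 0.2078, 0.2385]
ee_rot: [0.0, 0.626, 0.78, 0.0]
force: [0.8, 0.4, -0.4]
grip_width: 0.0432
```

```bash
python3 - <<'E'
from h import *
s=read_state(); print(s["eef_pos"],s["grip_width"],s["clock"]);print(step(toworld([-.19,0,.25]),8.6))
E
```

```text
[0.35203319 0.20778907 0.238477  ] 0.043159042467856165 1.8667
[-363.5, 120.0, -11.5, 0.1, -0.0, 4.0]
```

>>> jog_arm(steps=[[-363.5,120,-11.5,0,0,4],[-363.5,120,-11.5,0,0,4],[-363.5,120,-11.5,0,0,4],[-363.5,120,-11.5,0,0,4],[-363.5,120,-11.5,0,0,4],[-363.5,120,-11.5,0,0,4],[-363.5,120,-11.5,0,0,4],[-363.5,120,-11.5,0,0,4]])

```text
clock: 2.53
eef_pos: [0.5246, -0.0777, 0.2483]
ee_rot: [0.0, 0.65, 0.76, 0.0]
force: [2.0, 0.5, 0.4]
grip_width: 0.0276
```

```bash
python3 - <<'E'
from h import *
s=read_state(); print(s["eef_pos"],s["grip_width"],s["clock"]);print(step(toworld([-.19,0,.2]),8.6))
E
```

```text
[ 0.52455359 -0.0776514   0.24830423] 0.02758235607041277 2.5333
[-46.4, 16.6, 48.3, 0.0, -0.0, 0.3]
```

>>> jog_arm(steps=[[-23,8,0,0,0,0],[-46,17,0,0,0,0.3],[-46,17,0,0,0,0.3],[-46,17,0,0,0,0.3],[-46,17,0,0,0,0.3]])

```text
clock: 2.95
eef_pos: [0.5473, -0.1178, 0.2479]
ee_rot: [-0.001, 0.652, 0.758, 0.0]
force: [-0.4, -0.3, 0.6]
grip_width: 0.0278
```

```bash
python3 - <<'E'
from h import *
s=read_state(); print(s["eef_pos"],s["grip_width"],s["clock"],tochest(s["eef_pos"]))
f=grab_frame("wrist"); save(f,"w1"); P=cloud(f); ok=f["range_z"]>0; Q=tochest(P)
b=ok&(Q[...,2]>.112)&(Q[...,2]<.135)&(Q[...,0]<-.155)&(Q[...,0]>-.25)&(abs(Q[...,1])<.1)
q=Q[b]; print("bar",len(q),np.round(np.percentile(q,[2,25,50,75,98],axis=0),4))
for n in ("drawer_pull",):
    for m in masks_of(n,"wrist")[:2]:
        q=Q[m["mask"]&ok]; print(m["conf"],m["xy"],np.round(np.percentile(q,[2,25,50,75,98],axis=0),4))
print(step(toworld([-.19,0,.2]),8.6))
E
```

```text
[ 0.54733801 -0.11776914  0.24788674] 0.02777291021888858 2.95 [-0.19031938  0.00322661  0.24788674]
bar 2681 [[-0.1947 -0.0601  0.1163]
 [-0.1916 -0.0297  0.1191]
 [-0.1877  0.0169  0.1201]
 [-0.1809  0.0574  0.1208]
 [-0.1579  0.0658  0.1219]]
0.8 [335.8, 141.9] [[-0.1933 -0.0568  0.061 ]
 [-0.1481  0.0063  0.0873]
 [-0.1462  0.0567  0.121 ]
 [-0.1373  0.1036  0.1386]
 [-0.1116  0.1534  0.1402]]
[-3.8, 0.2, 48.3, -0.0, -0.0, 0.1]
```

View pics/w1.png

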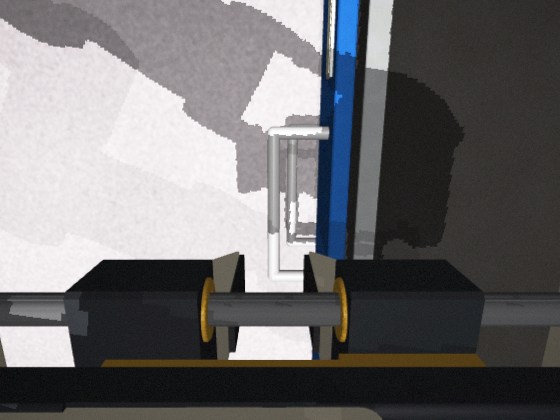

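The bar shows at columns 270–282, rows 130–275, and the fingers straddle its column (mid about 275). Its measured position of x = −0.190, z ≈ 0.117 in the unit frame agrees with the text.

>>> jog_arm(steps=[[0,0,37,0,0,0],[0,0,74,0,0,0],[0,0,105,0,0,0],[0,0,125,0,0,0],[0,0,140,0,0,0],[0,0,147,0,0,0],[0,0,147,0,0,0]])

```text
clock: 3.63
eef_pos: [0.5469, -0.1172, 0.1]
ee_rot: [-0.001, 0.652, 0.758, -0.0]
force: [0.9, 0.0, -0.3]
grip_width: 0.0277
```

>>> jog_arm(steps=[[0,0,0,0,0,0],[0,0,0,0,0,0],[0,0,0,0,0,0],[0,0,0,0,0,0]], jaw=1, grip_force=15)

```text
clock: 3.97
eef_pos: [0.5482, -0.1184, 0.1024]
ee_rot: [0.001, 0.652, 0.758, 0.0]
force: [-1.4, 1.0, 4.2]
grip_width: 0.0098
```

```bash
python3 - <<'E'
from h import *
s=read_state(); print(s["eef_pos"],s["grip_width"],s["clock"],tochest(s["eef_pos"]),s["force"])
w=s["ee_rot"];R0=Ro.from_quat([w[1],w[2],w[3],w[0]]); print(R0.inv().apply(RC[:,0]*-140))
E
```

```text
[ 0.5481914  -0.11844491  0.10236857] 0.009833125790226297 3.9667 [-0.18957663  0.00243083  0.10236857] [-1.42229323  1.02199206  4.24368074]
[-5.77731021e-03 -1.39999814e+02 -2.28267655e-01]
```

>>> jog_arm(steps=[[0,-3,0,0,0,0],[0,-9,0,0,0,0],[0,-18,0,0,0,0],[0,-28,0,0,0,0],[0,-38,0,0,0,0],[0,-48,0,0,0,0],[0,-58,0,0,0,0],[0,-68,0,0,0,0]])

```text
clock: 4.63
eef_pos: [0.4809, -0.1286, 0.1023]
ee_rot: [0.001, 0.652, 0.758, 0.001]
force: [1.9, 2.3, 6.1]
grip_width: 0.0094
```

>>> jog_arm(steps=[[0,-10,0,0,0,0],[0,-20,0,0,0,0],[0,-30,0,0,0,0],[0,-39,0,0,0,0],[0,-46,0,0,0,0],[0,-50,0,0,0,0],[0,-52,0,0,0,0],[0,-52,0,0,0,0]])

```text
clock: 5.3
eef_pos: [0.4288, -0.1364, 0.1023]
ee_rot: [0.001, 0.652, 0.758, 0.0]
force: [-2.5, 2.1, 10.7]
grip_width: 0.0091
```

```bash
python3 - <<'E'
from h import *
s=read_state(); print(s["eef_pos"],s["grip_width"],s["clock"],tochest(s["eef_pos"]),s["force"])
E
```

```text
[ 0.42883577 -0.13637387  0.10227786] 0.009101300449018175 5.3 [-0.31027129  0.00255134  0.10227786] [-2.50048947  2.09595678 10.73239868]
```

>>> jog_arm(steps=[[0,0,0,0,0,0],[0,0,0,0,0,0],[0,0,0,0,0,0]], jaw=0.4)

```text
clock: 5.55
eef_pos: [0.4287, -0.1363, 0.101]
ee_rot: [-0.0, 0.652, 0.758, -0.0]
force: [0.8, -0.2, 0.2]
grip_width: 0.0245
```

>>> jog_arm(steps=[[0,0,-20,0,0,0],[0,0,-50,0,0,0],[0,0,-90,0,0,0],[0,0,-130,0,0,0],[0,0,-170,0,0,0],[0,0,-180,0,0,0],[0,0,-180,0,0,0]])

```text
clock: 6.13
eef_pos: [0.4303, -0.137, 0.2842]
ee_rot: [0.003, 0.652, 0.758, 0.001]
force: [0.3, 0.4, -1.8]
grip_width: 0.0275
```

```bash
python3 - <<'E'
from h import *
s=read_state(); print(s["eef_pos"],s["grip_width"],s["clock"],tochest(s["eef_pos"]),s["force"])
for c in ("scene","top","wrist"):
    f=grab_frame(c); save(f,c+"2"); P=cloud(f); ok=f["range_z"]>0; Q=tochest(P)
    col=f["color"].astype(int)
    g=(col[...,1]-np.maximum(col[...,0],col[...,2])>15)&ok&(abs(Q[...,1])<.2)&(Q[...,0]<-.05)&(Q[...,0]>-.3)&(Q[...,2]>.125)
    n,l,st,_=cv2.connectedComponentsWithStats(g.astype(np.uint8))
    for i in range(1,n):
        if st[i,4]>60:
            q=Q[l==i]; r=cv2.minAreaRect((q[:,:2]*1000).astype(np.float32)); print(c,st[i],np.round(np.median(q,0),4),np.round(r[0]),np.round(r[1]),round(r[2],1))
E
```

```text
[ 0.43030777 -0.13698152  0.28423372] 0.027498461509375568 6.1333 [-0.3089067   0.0017304   0.28423372] [ 0.26930286  0.35316966 -1.7698579 ]
scene [310 135  20  13 195] [-0.1846 -0.1106  0.1353] [-185. -114.] [50. 53.] 8.8
scene [315 159  20  14 219] [-0.1865 -0.0028  0.1352] [-188.   -3.] [51. 51.] 4.2
scene [320 190  20  15 288] [-0.1896  0.1181  0.135 ] [-190.  116.] [51. 49.] 84.5
top [374 245  25  24 436] [-0.1858 -0.1132  0.135 ] [-186. -113.] [51. 50.] 9.2
top [330 252  25  22 319] [-0.185  -0.0091  0.1346] [-189.   -5.] [51. 50.] 4.1
top [283 260  21  23 423] [-0.1886  0.1159  0.1348] [-190.  115.] [50. 51.] 85.9
wrist [ 390   21   78   77 4897] [-0.1911  0.1168  0.1332] [-190.  116.] [53. 53.] 85.9
wrist [ 381  176   65   62 3580] [-0.1897 -0.0007  0.1332] [-189.   -3.] [52. 53.] 2.7
```

View pics/top2.png

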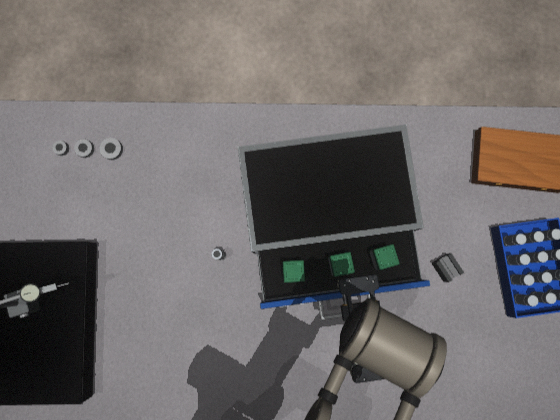

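View pics/scene2.png

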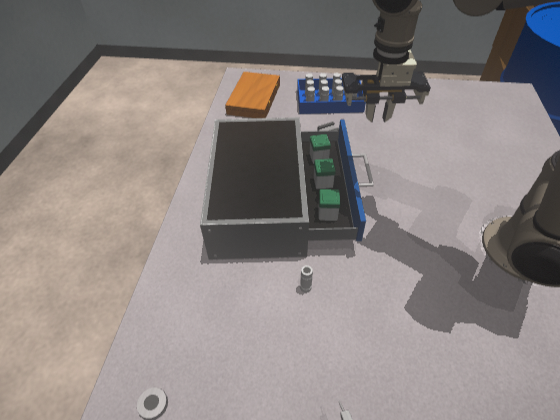

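View pics/wrist2.png

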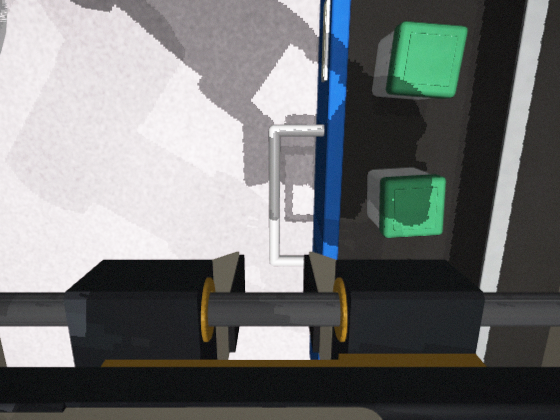

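Top view: the tins show at (293,271), (342,264) and (387,257), with lid tops at about z = 0.134, all three standing upright. The drawer is about 138 mm out. I'll heft the middle tin first.

```bash
python3 - <<'E'
from h import *
print(step(toworld([-.189,-.003,.22]),101.6))
E
```

```text
[-6.2, 121.9, 59.1, -0.0, -0.2, -93.0]
```

>>> jog_arm(steps=[[-6,122,40,0,0,-93],[-6,122,40,0,0,-93],[-6,122,40,0,0,-93],[-6,122,40,0,0,-93],[-6,122,40,0,0,-93],[-6,122,40,0,0,-93],[-6,122,40,0,0,-93],[-6,122,40,0,0,-93]], jaw=-1)

```text
clock: 6.95
eef_pos: [0.5497, -0.1236, 0.2381]
ee_rot: [-0.003, 0.206, 0.979, 0.0]
force: [0.0, -0.2, 0.1]
grip_width: 0.0765
```

```bash
python3 - <<'E'
from h import *
print(step(toworld([-.189,-.003,.22]),101.6))
E
```

```text
[-0.1, -0.2, 18.1, 0.1, -0.3, -35.4]
```

>>> jog_arm(steps=[[0,0,18,0,0,-35.4],[0,0,18,0,0,-35.4],[0,0,18,0,0,-35.4],[0,0,18,0,0,-35.4],[0,0,18,0,0,-35.4],[0,0,18,0,0,-35.4],[0,0,18,0,0,-35.4]])

```text
clock: 7.53
eef_pos: [0.5498, -0.1237, 0.2212]
ee_rot: [-0.002, -0.097, 0.995, 0.001]
force: [0.2, 0.1, -0.2]
grip_width: 0.0919
```

```bash
cat >> h.py <<'E'
def lids(c,name=None):
    f=grab_frame(c); P=cloud(f); ok=f["range_z"]>0; Q=tochest(P)
    if name: save(f,name)
    col=f["color"].astype(int)
    g=(col[...,1]-np.maximum(col[...,0],col[...,2])>15)&ok&(abs(Q[...,1])<.25)&(Q[...,0]<.1)&(Q[...,0]>-.3)&(Q[...,2]>.12)
    n,l,st,_=cv2.connectedComponentsWithStats(g.astype(np.uint8))
    for i in range(1,n):
        if st[i,4]>60:
            q=Q[l==i]; q=q[q[:,2]>np.median(q[:,2])-.004]; r=cv2.minAreaRect((q[:,:2]*1000).astype(np.float32)); print(c,st[i],np.round(np.median(q,0),4),np.round(r[0]),np.round(r[1]),round(r[2],1))
E
python3 - <<'E'
from h import *
s=read_state(); print(s["eef_pos"],s["grip_width"],s["clock"],tochest(s["eef_pos"]),s["force"],s["tau"])
lids("wrist","w3"); print(step(toworld([-.189,-.003,.22]),101.6))
E
```

```text
[ 0.54984538 -0.12374864  0.22121441] 0.0918918488954533 7.5333 [-0.18873435 -0.00306059  0.22121441] [ 0.16678053  0.12406168 -0.18198293] [-7.00825658e-04 -4.73748279e+01 -2.46991593e+01 -7.75893638e-02
  5.34995925e-02 -4.27039750e-01]
wrist [  75  175   89   80 5458] [-0.1872 -0.1101  0.1332] [-185. -111.] [53. 53.] 8.4
wrist [ 235  180   75   75 5303] [-0.1902 -0.0029  0.1332] [-188.   -3.] [52. 52.] 4.0
wrist [ 396  184   88   78 5321] [-0.1913  0.1144  0.1332] [-192.   92.] [102.  54.] 83.2
[0.4, 0.1, 1.6, 0.1, -0.1, -0.5]
```

View pics/w3.png

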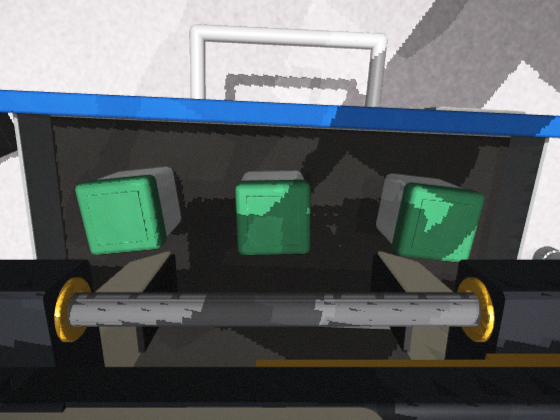

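Three lids at (120,215), (273,217), (440,222). The middle one is centred between the open fingers, and its centre measures (−0.189, −0.003), z = 0.133 from three views.

>>> jog_arm(steps=[[0,0,30,0,0,0],[0,0,60,0,0,0],[0,0,90,0,0,0],[0,0,115,0,0,0],[0,0,132,0,0,0],[0,0,139,0,0,0],[0,0,139,0,0,0],[0,0,139,0,0,0]])

```text
clock: 8.25
eef_pos: [0.5509, -0.1241, 0.0844]
ee_rot: [0.0, -0.098, 0.995, -0.0]
force: [-0.3, -0.1, 0.4]
grip_width: 0.0917
```

```bash
python3 - <<'E'
from h import *
s=read_state(); print(tochest(s["eef_pos"]),s["force"],s["tau"],s["clock"])
E
```

```text
[-0.18773541 -0.00354493  0.08443006] [-0.26261393 -0.10680183  0.44226854] [-1.39266308e-02 -4.83762538e+01 -1.93944883e+01 -5.98816783e-02
  4.25489852e-02  2.31731107e-02] 8.25
```

>>> jog_arm(steps=[[0,0,0,0,0,0],[0,0,0,0,0,0],[0,0,0,0,0,0],[0,0,0,0,0,0],[0,0,0,0,0,0],[0,0,0,0,0,0]], jaw=1, grip_force=30)

```text
clock: 8.75
eef_pos: [0.5508, -0.124, 0.0844]
ee_rot: [0.0, -0.098, 0.995, -0.0]
force: [0.2, 0.8, -0.7]
grip_width: 0.056
```

>>> jog_arm(steps=[[0,0,0,0,0,0],[0,0,0,0,0,0],[0,0,0,0,0,0]])

```text
clock: 9.0
eef_pos: [0.5507, -0.1239, 0.0843]
ee_rot: [0.0, -0.098, 0.995, 0.0]
force: [-0.3, 0.8, 2.0]
grip_width: 0.0518
```

>>> jog_arm(steps=[[0,0,-4,0,0,0],[0,0,-12,0,0,0],[0,0,-22,0,0,0],[0,0,-30,0,0,0],[0,0,-34,0,0,0],[0,0,-35,0,0,0],[0,0,-35,0,0,0],[0,0,-35,0,0,0]])

```text
clock: 9.67
eef_pos: [0.5504, -0.1239, 0.1189]
ee_rot: [-0.0, -0.098, 0.995, 0.0]
force: [0.5, 0.6, -6.0]
grip_width: 0.0522
```

```bash
cat >> h.py <<'E'
def heft(n=6):
    F=[];T=[]
    for i in range(n):
        s=read_state(); F.append(s["force"]); T.append(s["tau"]); grab_frame("wrist") if i<n-1 else 0
    print(tochest(s["eef_pos"]),"width",s["grip_width"],"clock",s["clock"]); print("F",np.mean(F,0),np.std(F,0),np.array(F)[:,2]); print("tau",np.mean(T,0))
E
python3 -c "
from h import *
heft()"
```

```text
[-0.18815108 -0.00329799  0.11875381] width 0.05203831050350776 clock 9.9167
F [ 0.01735473  0.31431984 -6.04123083] [0.56570678 0.34423697 0.48668848] [-5.99870235 -5.35287152 -6.171133   -6.97182305 -5.81181271 -5.94104236]
tau [ 5.11998383e-03 -5.24939299e+01 -2.34070048e+01 -6.72903284e-02
  5.55373041e-02 -3.88526951e-04]
```

The heft reads 6.0 ± 0.2 N, about 0.62 kg. That falls in the full range (5.4–6.9 N) and far from the light one (2.4–3.4 N), so this is the full tin. I'll raise it.

>>> jog_arm(steps=[[0,0,-5,0,0,0],[0,0,-15,0,0,0],[0,0,-30,0,0,0],[0,0,-46,0,0,0],[0,0,-62,0,0,0],[0,0,-78,0,0,0],[0,0,-94,0,0,0],[0,0,-110,0,0,0]])

```text
clock: 10.58
eef_pos: [0.5506, -0.1239, 0.231]
ee_rot: [0.0, -0.098, 0.995, -0.0]
force: [1.6, -0.1, -5.8]
grip_width: 0.052
```

>>> jog_arm(steps=[[0,0,-12,0,0,0],[0,0,-22,0,0,0],[0,0,-28,0,0,0],[0,0,-31,0,0,0],[0,0,-32,0,0,0],[0,0,-32,0,0,0],[0,0,-32,0,0,0],[0,0,-32,0,0,0]])

```text
clock: 11.25
eef_pos: [0.5503, -0.1239, 0.2603]
ee_rot: [-0.001, -0.098, 0.995, 0.0]
force: [-0.5, 0.3, -5.7]
grip_width: 0.0515
```

```bash
python3 - <<'E'
from h import *
heft()
lids("top","top4"); lids("scene","scene4"); lids("wrist","w4")
f=grab_frame("scene"); Q=tochest(cloud(f)); ok=f["range_z"]>0
for m in masks_of("tin_middle","scene"):
    q=Q[m["mask"]&ok]; print(round(m["conf"],2),m["xy"],np.round(np.percentile(q,[3,50,97],axis=0),3).tolist())
E
```

```text
[-0.18802106 -0.00338249  0.26086682] width 0.05205427424611209 clock 11.5
F [-0.29284407  0.11170298 -5.9008729 ] [0.77775233 0.47353268 0.60934527] [-5.69418528 -4.86837986 -6.60722158 -6.41869339 -5.48893312 -6.32782417]
tau [ 2.94759451e-03 -5.00372595e+01 -2.76214722e+01 -7.55901658e-02
  6.16054871e-02 -2.79453689e-04]
top [289 262  16  20 165] [-0.2007  0.1084  0.135 ] [-192.  107.] [36. 46.] 82.2
scene [310 136  21  12 157] [-0.1797 -0.103   0.1358] [-189.  -57.] [ 53. 160.] 3.8
scene [320 190  20  15 270] [-0.1887  0.1164  0.1352] [-190.  115.] [52. 50.] 85.1
wrist [ 102  166   76   69 4178] [-0.1868 -0.1103  0.1332] [-185. -111.] [52. 52.] 8.3
wrist [ 381  174   77   70 4098] [-0.1909  0.1148  0.1332] [-189.  116.] [53. 52.] 86.0
wrist [ 194  243  158   50 6423] [-0.2098 -0.0037  0.3093] [-210.   -4.] [15. 53.] 2.6
wrist [ 199  326  150   34 4899] [-0.1844 -0.0025  0.3101] [-194.   -3.] [36. 52.] 2.8
0.71 [320.4, 131.3] [[-0.213, -0.019, 0.246], [-0.18, 0.02, 0.262], [-0.162, 0.035, 0.289]]
```

View pics/scene4.png

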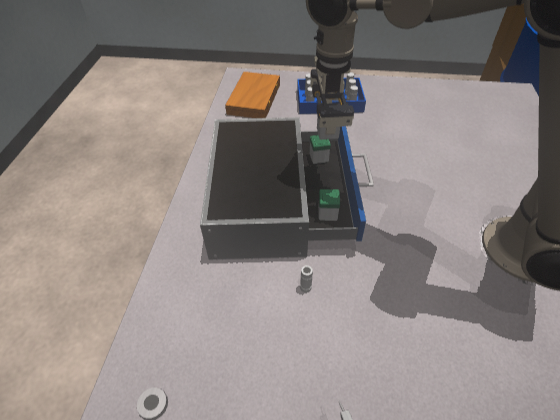

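View pics/w4.png

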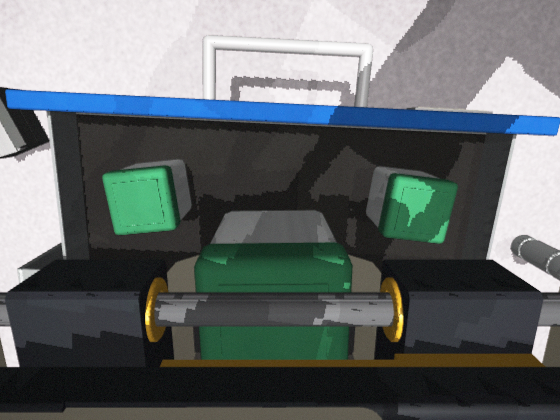

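The middle tin hangs upright in the gripper, its lid at about (273,300) in the wrist view and z = 0.310, so its underside is about 92 mm above the unit's top. The other two lids are where they were, at (140,200) and (420,208), both at z = 0.133. The sleeve and the V-block look untouched.

```bash
python3 -c "
from station import *
print(job_done())"
```

```text
the job is handed in; nothing more can be done
None
```

The middle tin is the full one, and I handed the job in at about 12 s on the robot's clock with that tin held up in the gripper. `job_done` gave no verdict.

- **Drawer:** I pulled the top drawer open by its bar to about 138 mm.
- **Hefting:** I lifted only the middle tin. It read 6.0 N just off the floor and 5.9 N higher up, about 0.6 kg. That fits the full tin (5.4–6.9 N) and no light one (2.4–3.4 N), so I left the other two unhefted.
- **Held tin:** In the last checks the grip was 52 mm wide. The lid was at z ≈ 0.310 m, which puts the underside about 9 cm above the unit's top, and the tin looked upright and still.
- **Other tins:** Both stand in the drawer where they were, with lids at z ≈ 0.133 m.
- **Bystanders:** The sleeve still stands where it was in the last scene picture. In that picture the arm and gripper hide most of the V-block, so I did not measure either one's position again. The arm never came near either of them.
- **Disagreement:** In the last top view the arm partly hid the tins, so the left lid measured about 1 cm off there. I relied on the wrist view for both lids, and the scene view agreed for the left one.

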